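# Nest the glue pot's inner pot in its outer pot with the handles clear

### The job

Put the glue pot together: pick up the loose inner pot by its wooden grip and nest it in the outer pot that stands on the round grey stand, turning it so that its two side wings go down through the two openings between the outer pot's wire handles and it sits fully home and upright. Do it gently, without dropping it in or forcing it, then let go; leave the stamp, the staple box and the mug where they stand.

Things in the scene. Friction and masses are not known exactly. Their poses are not given: they have to be found in the camera images.
- inner_pot: The loose inner pot, plain steel, upright on the table, about 0.25 kg. Origin: centre of its underside, z up. Tapered cup: outside diameter 66 at the bottom, 80 at the rim, which is 56 above the origin. A wing sticks out at +x and at -x; an arch along x carries a wooden grip bar. The pot looks the same after a half turn about z.
- grip_bar (a point): Middle of the inner pot's wooden grip bar, on the pot's axis 109 above its origin. The bar is 44 long (pot's x), 14 wide (y), 18 high: take it from above across its 14 mm width.
- wing_tip (a point): Underside of the tip of the inner pot's +x wing, 66 from its axis and 52 above its origin; the other wing is opposite. Wings are flat, 14 wide (y), 4 thick, and run along the pot's x.
- pot_stand: Fixed grey round stand, foot 132 diameter, 12 high, carrying the plain steel outer pot on the same axis. Origin: centre of the stand's underside, z up. The outer pot is turned in the stand about the vertical by an unknown angle up to 0.6 rad either way, which is NOT in this pose and must be seen or felt; only about 2 N m would turn it further. More than 45 N between inner pot and this counts as forcing.
- mouth (a point): Centre of the outer pot's mouth at rim height, 78 above the stand's origin. Inside diameter 90, wall 3, inner floor 62 below the rim. When home, the inner pot's wings lie on this rim, its origin is 26 above the stand's origin, and it has 5 mm of sideways play.
- handle_top (a point): Axis point level with the tops of the outer pot's two curved wire handles, 96 above the stand's origin (wire 8 thick, on a circle of radius 54). Two opposite openings between them, 20 wide, lie along the stand's x axis plus the unknown angle. With its wings lying on the handles the inner pot's origin is 44 above the stand's. Sinking faster than 0.3 m/s below this counts as dropping.
- rubber_stamp: Bystander: wooden hand stamp 27 x 62 x 81 high, standing between the pots; origin at the centre of its underside.
- staple_box: Bystander: small pale and red box 36 x 58 x 19; origin at the centre of its underside.
- mug: Bystander: black mug 82 x 119 with handle, 107 high, behind the pots; origin at the centre of its underside.
Things that resemble listed ones, but are neither listed nor needed, are in the scene too. What is shaped like the inner_pot but red is not meant.

How it is judged:
On the way:
1. the inner pot is lifted clear of the table (height (world z) of inner_pot above 0.07 m), for 0.2 s.
At the end, for the whole second after the job is handed in: The inner pot rests in the outer pot with both wings down in the openings: its origin 22 to 28.5 mm above the stand's origin and within 8 mm of its axis, tilted less than 0.06 rad, at rest (z of inner_pot in the frame of pot_stand between 0.022 and 0.0285 m and horizontal distance between inner_pot and pot_stand below 0.008 m and angle between inner_pot's own z axis and vertical below 0.06 rad and linear speed of inner_pot below 0.02 m/s); the robot touches nothing.
It fails at once if the inner pot is forced into the outer pot (more than 45 N between them) (contact force between inner_pot and pot_stand above 45 N).
It fails at once if the inner pot is dropped into the outer pot (faster than 0.3 m/s with its wings at or below the handle tops) (linear speed of inner_pot above 0.3 m/s and horizontal distance between inner_pot and pot_stand below 0.02 m and z of inner_pot in the frame of pot_stand below 0.046 m).
It fails at once if the stamp is pushed away (more than 30 mm) (distance of rubber_stamp from where it was at the start of the episode above 0.03 m).
It fails at once if the staple box is pushed away (more than 30 mm) (distance of staple_box from where it was at the start of the episode above 0.03 m).
It fails at once if the mug is pushed away (more than 30 mm) (distance of mug from where it was at the start of the episode above 0.03 m).
It also fails if it takes over 58 s, if anything falls off the work surface, if the arm or the gripper's body presses on something with over 40 N, if the wrist force passes 120 N, or if a joint passes its speed limit or range.

### The arm

A 7-joint arm with a two-finger parallel gripper is mounted at the origin on a cart in front of the work surface, level with it; the furniture and walls round the work are solid. World frame = base frame: x ahead of the robot, y to its left, z up, the work surface at z = 0. Lengths are in m, angles in rad, forces in N, time in s.
With the tool pointing down it reaches from about 0.425 to 0.875 m from the base axis. Payload 4.7 kg.
Tool frame: the origin (TCP) lies at the very end of the fingers, on their centre line; the grasp point (between the pads) lies 19 mm behind it (grip_point_offset is the distance from the TCP to the grasp point, in m); x points along the fingers, z is the direction in which the jaws open and shut, and the axes are right-handed (so a half turn about x gives the same grasp; the last joint's range is limited). The gripper opens to 87 mm and grips with 3 to 60 N. Pads are 19 mm wide; open, the fingers measure 117 mm over their backs; the gripper's body (75 mm by 190 mm) begins 51 mm behind the grasp point.
Start: joints at [-1.167, 0.321, -0.07, 1.45, 0.023, 1.371, -0.057], TCP at [0.247, 0.601, 0.223] pointing down, gripper open.
Joint ranges: [-2.86, 2.86], [-0.3, 2.09], [-1.38, 1.24], [0.06, 2.45], [-1.56, 4.7], [0.09, 2.05], [-2.69, 2.69]. Speed limits (rad/s): [2.57, 2.57, 3.14, 3.14, 3.14, 3.14, 3.14].

### API

Orientations are given as a rotation vector (axis times angle).
In Python, from bench import get_state, get_image, calibration, close_job, grip_point_offset gives the robot as it stands.
- The arm moves only by the tool play_rows, never from a script. Its argument "targets" is a list of rows, each an object with "claw": the closure, from 0 (fully open) to 1 (shut); "linear": the shift along the tool's x, y, z as a fraction of full scale, a list of three; "rotation": the turn, a rotation vector about the tool's x, y, z as a fraction of full scale, a list of three. In form: [{"claw": claw, "linear": [x, y, z], "rotation": [wx, wy, wz]}, ...]. A call has 1 to 10 rows; each row shifts and turns the pose as measured when the row begins, along the tool's axes as they then stand; what a row does not reach is not made up. Full scale, the value 1, is 2.5 cm for a shift and 90 degrees for a turn. A row lasts 1/12 s, in which the tool goes at most 41.7 mm and 7.16 degrees, less where a joint would pass 70% of its speed; a pose out of reach is approached as far as the arm can. A call with a number of a shift or a turn outside -1 to 1 is refused whole. A call with a gripper value outside its range is refused whole. The fingers move at their own pace and stop on an object; "newtons" is the grip in N (left out, the last holds). Time passes only in rows, so rows that do not move let the fingers close. It gives the time, the measured TCP pose, the force and the opening at its end, in the units of the state.
- get_state(): the state, without advancing time (a new reading comes with each control period).
- get_image(name): name is "scene" or "top"; returns the picture (420x560x3 uint8, blue, green, red); there is no depth.
- calibration(name): a dict with "fx", "fy", "cx", "cy" (pixels), "dist_coeffs" ([k1, k2, p1, p2, k3] as OpenCV has them; the pictures are not rectified), "rvec" (rotation vector, rad) and "tvec" (3), from world to camera coordinates, as OpenCV has them. Camera axes: x right, y down, z forward; pixel columns grow to the right and rows downward; lengths in m; the calibration is good to about 2 mm. A picture is of the moment at which its call begins. calibration takes no time and is no camera call.
- close_job(): hands the job in, once; it reports no verdict.
The state is a dict: "time": time; "joint_positions": joint angles; "qd": joint speeds; "joint_torque": joint torques, N m; "position": TCP position; "tool_rot": TCP orientation; "ft_force": force on the tool from outside, world axes, zero at the start; "torque": the same for the moment, N m; "grip_width": opening from 0.0 (shut) to 1.0 (fully open).
Only numpy, scipy, OpenCV 4.12 (cv2) and the standard library are available. Lean on these libraries where they do the work, as an engineer would, in place of code of your own. Each camera call takes 0.05 s, during which the arm holds its last target. There are 200 camera calls.

## Working session

There is one attempt and no reset: what is moved stays moved. The work goes in short steps, Python scripts to look and compute and a tool call to move; the robot and the scene stay as the last step left them, time stands still between calls to the robot, and variables do not carry over. Pictures are saved under pics/ and viewed, about 8 in all and at most 12, crops included, and the job is handed in when it is done.

Besides the shell and the picture viewer there is one more tool, called after "Call:" as a command line: name --argument value ..., lists and objects as JSON in quotes. play_rows: Moves the arm, as the interface text tells. Shift numbers are shares of 2.5 cm and turn numbers shares of 90 degrees, none past 1 either way. Its arguments: {"type":"object","properties":{"targets":{"type":"array"},"newtons":{"type":"number"}},"required":["targets"]}

```bash
mkdir -p pics; ls; python3 - <<'E'
from bench import *
import cv2
for n in("scene","top"):
    cv2.imwrite(f"pics/{n}0.png",get_image(n)); c=calibration(n);print(n,c)
print(get_state(), grip_point_offset)
E
```

```text
pics
scene {'fx': 433.8974428409638, 'fy': 433.8974428409638, 'cx': 280.1252976005194, 'cy': 215.98201541060922, 'dist_coeffs': array([-0.11022892,  0.        ,  0.        ,  0.        ,  0.        ]), 'rvec': array([ 2.0693903 , -0.75385244,  0.3662418 ]), 'tvec': array([-0.44852906,  0.28551244,  0.64729676])}
top {'fx': 416.7153163553988, 'fy': 416.7153163553988, 'cx': 283.09098997780063, 'cy': 208.82875950854432, 'dist_coeffs': array([-0.10144431,  0.        ,  0.        ,  0.        ,  0.        ]), 'rvec': array([ 2.16017242, -2.21744615,  0.15187383]), 'tvec': array([-0.02201685,  0.57190652,  0.87327053])}
{'time': 0.1, 'joint_positions': array([-1.1668843 ,  0.32175498, -0.07008707,  1.45157325,  0.02262585,
        1.3707935 , -0.05690765]), 'qd': array([ 9.71414994e-04, -1.24111547e-03,  9.98783406e-05, -2.40546561e-03,
        3.96870952e-04, -1.25933288e-03,  1.05496832e-05]), 'joint_torque': array([-5.05755088e-04, -4.92572629e+01, -4.06131791e-01, -3.13395309e+01,
       -6.42095553e-02,  3.95061972e-02,  6.57460782e-05]), 'position': array([0.24687057, 0.60075037, 0.22155678]), 'tool_rot': array([-0.91852694,  1.37016929,  0.91676958]), 'ft_force': array([ 0.26885992, -0.00766645, -0.12363327]), 'torque': array([ 0.01143266, -0.01942494, -0.00796414]), 'grip_width': 1.002018742821237} 0.0187
```

View pics/scene0.png

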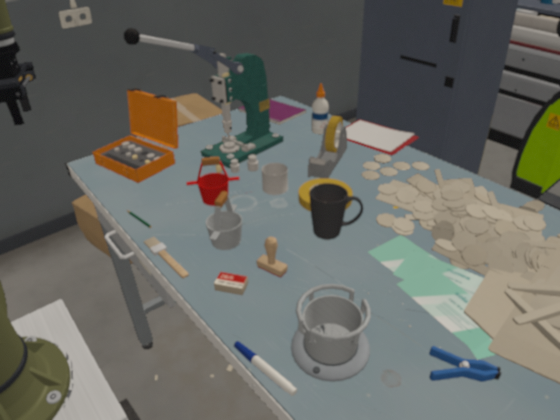

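View pics/top0.png

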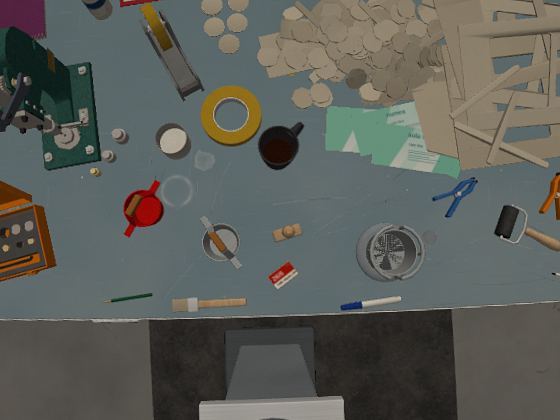

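The top view offers three candidates for the inner pot:
- The red winged pot at (143,208).
- A plain grey cup with no wings or grip at (172,140).
- The steel winged pot with a wooden grip at (221,240), which is the one that fits the description.

The stand with the outer pot is at (390,250). I'll confirm with a crop.

```bash
python3 - <<'E'
import cv2,numpy as np
t=cv2.imread("pics/top0.png")
a=cv2.resize(t[200:280,180:260],(400,400),interpolation=cv2.INTER_CUBIC)
b=cv2.resize(t[210:290,350:430],(400,400),interpolation=cv2.INTER_CUBIC)
s=cv2.imread("pics/scene0.png")
cv2.imwrite("pics/crop1.png",np.hstack([a,b]))
E
cat >h.py <<'E'
import cv2,numpy as np
from bench import *
from scipy.spatial.transform import Rotation as R
def cam(n):
    c=calibration(n);K=np.array([[c['fx'],0,c['cx']],[0,c['fy'],c['cy']],[0,0,1]]);return K,c['dist_coeffs'],c['rvec'],c['tvec']
def onplane(n,uv,z):
    K,d,r,t=cam(n);M=cv2.Rodrigues(r)[0]
    p=cv2.undistortPoints(np.float64(uv).reshape(-1,1,2),K,d)[:,0]
    D=np.c_[p,np.ones(len(p))]@M; C=-M.T@t
    return C+D*((z-C[2])/D[:,2])[:,None]
def proj(n,P):
    K,d,r,t=cam(n);return cv2.projectPoints(np.float64(P).reshape(-1,1,3),r,t,K,d)[0][:,0]
E
```

```text
(no output)
```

View pics/crop1.png

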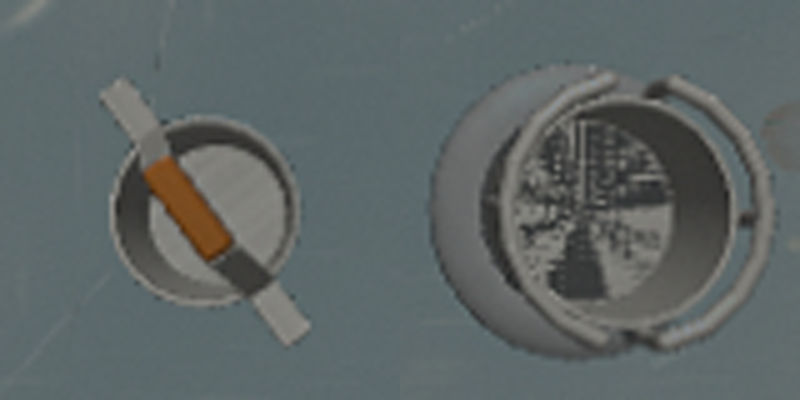

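The crop confirms the steel pot: wing tips at about (202.6,217.6) and (239.6,267), bar at (217.8,241.6). The handle gaps show at about (398,226) and (397,278).

```bash
python3 - <<'E'
from h import *
w=onplane("top",[(202.6,217.6),(239.6,267)],.055); b=onplane("top",[(217.8,241.6)],.118)
# rim circle of inner pot: left/right/top/bottom extremes
r=onplane("top",[(180+110/5,240.0),(180+300/5,240.0),(222,200+115/5),(222,200+306/5)],.056)
print("wings",w,w.mean(0),np.linalg.norm(w[0]-w[1]),np.arctan2(*(w[1]-w[0])[1::-1]));print("bar",b);print("rim",r,r[:2].mean(0),r[2:].mean(0))
g=onplane("top",[(398,226.2),(396.8,277.8)],.092);print("gaps",g,g.mean(0),np.linalg.norm(g[0]-g[1]),np.arctan2(*(g[0]-g[1])[1::-1]))
print("gapends",onplane("top",[(350+x/5-80,210+y/5) for x,y in[(612,78),(668,85),(618,338),(648,340)]],.092))
h=onplane("top",[(350+102/5,252.4),(350+375/5,252.4)],.092);print("handle out",h,h.mean(0))
m=onplane("top",[(350+x/5-80,210+y/5) for x,y in[(505,210),(735,210),(625,97),(625,325)]],.078);print("rim",m,m.mean(0))
print("start R",R.from_rotvec(get_state()['tool_rot']).as_matrix().round(3))
# scene: project predicted bar from top into scene to check
print(proj("scene",[*b,*w]))
print(proj("scene",[*g]))
print("others (stamp,box,mug)",onplane("top",[(287,232),(283,275),(279,146)],.05))
s=cv2.imread("pics/scene0.png");cv2.imwrite("pics/crop2.png",np.hstack([cv2.resize(s[190:250,195:255],(400,400),interpolation=2),cv2.resize(s[280:375,285:380],(400,400),interpolation=2)]))
E
```

```text
wings [[0.55421961 0.13294126 0.055     ]
 [0.44969328 0.05761969 0.055     ]] [0.50195645 0.09528047 0.055     ] 0.12883746550704006 -2.5171752047128186
bar [[0.50185672 0.09448614 0.118     ]]
rim [[0.50747603 0.13454015 0.056     ]
 [0.50551569 0.05560712 0.056     ]
 [0.54185533 0.09244655 0.056     ]
 [0.46261946 0.09370703 0.056     ]] [0.50649586 0.09507364 0.056     ] [0.50223739 0.09307679 0.056     ]
gaps [[ 0.52355632 -0.26817373  0.092     ]
 [ 0.41922008 -0.26046492  0.092     ]] [ 0.4713882  -0.26431933  0.092     ] 0.10462063169389055 -0.07375030492910423
gapends [[ 0.52511093 -0.25650935  0.092     ]
 [ 0.52158741 -0.2798529   0.092     ]
 [ 0.41988534 -0.25384908  0.092     ]
 [ 0.41858536 -0.26626165  0.092     ]]
handle out [[ 0.47222476 -0.20829189  0.092     ]
 [ 0.46832643 -0.3222397   0.092     ]] [ 0.47027559 -0.26526579  0.092     ]
rim [[ 0.47283212 -0.21307436  0.078     ]
 [ 0.46952907 -0.31045966  0.078     ]
 [ 0.51779179 -0.26592756  0.078     ]
 [ 0.42402914 -0.26129974  0.078     ]] [ 0.47104553 -0.26269033  0.078     ]
start R [[-0.001 -0.925  0.38 ]
 [-0.002  0.38   0.925]
 [-1.    -0.    -0.002]]
[[220.65375423 196.37808962]
 [233.5194746  204.90294608]
 [212.09625769 238.77976446]]
[[357.57704944 296.22422263]
 [306.07841926 326.32886663]]
others (stamp,box,mug) [[ 0.51987508 -0.04296259  0.05      ]
 [ 0.43035802 -0.03202569  0.05      ]
 [ 0.70502109 -0.03111783  0.05      ]]
```

View pics/crop2.png

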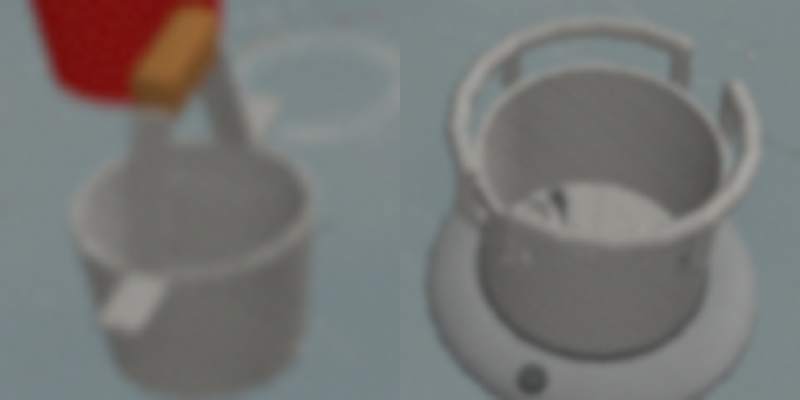

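The scene view agrees: the far gap sits at about (359,295) against a predicted (357.6,296.2), and the bar at (221,198). So the pot is at (0.502,0.0945) with yaw 0.62, and the stand at (0.471,-0.264) with openings at about -0.08. Next I move over the pot.

Call:
play_rows --targets '[{"claw": 0.4, "linear": [0, -0.75, -0.65], "rotation": [0, 0, 0]}, {"claw": 0.4, "linear": [0, -0.75, -0.65], "rotation": [0, 0, 0]}, {"claw": 0.4, "linear": [0, -0.75, -0.65], "rotation": [0, 0, 0]}, {"claw": 0.4, "linear": [0, -0.75, -0.65], "rotation": [0, 0, 0]}, {"claw": 0.4, "linear": [0, -0.75, -0.65], "rotation": [0, 0, 0]}, {"claw": 0.4, "linear": [0, -0.75, -0.65], "rotation": [0, 0, 0]}, {"claw": 0.4, "linear": [0, -0.75, -0.65], "rotation": [0, 0, 0]}, {"claw": 0.4, "linear": [0, -0.75, -0.65], "rotation": [0, 0, 0]}, {"claw": 0.4, "linear": [0, -0.75, -0.65], "rotation": [0, 0, 0]}, {"claw": 0.4, "linear": [0, -0.75, -0.65], "rotation": [0, 0, 0]}]'

```text
time: 0.93
position: [0.356, 0.3731, 0.2145]
tool_rot: [-0.93, 1.377, 0.928]
ft_force: [-0.1, -0.1, 0.0]
grip_width: 0.605
```

Call:
play_rows --targets '[{"claw": 0.4, "linear": [0, -0.75, -0.65], "rotation": [0, 0, 0]}, {"claw": 0.4, "linear": [0, -0.75, -0.65], "rotation": [0, 0, 0]}, {"claw": 0.4, "linear": [0, -0.75, -0.65], "rotation": [0, 0, 0]}, {"claw": 0.4, "linear": [0, -0.75, -0.65], "rotation": [0, 0, 0]}, {"claw": 0.4, "linear": [0, -0.75, -0.65], "rotation": [0, 0, 0]}, {"claw": 0.4, "linear": [0, -0.75, -0.65], "rotation": [0, 0, 0]}, {"claw": 0.4, "linear": [0, -0.75, -0.65], "rotation": [0, 0, 0]}, {"claw": 0.4, "linear": [0, -0.75, -0.65], "rotation": [0, 0, 0]}, {"claw": 0.4, "linear": [0, 0, 0], "rotation": [0.08, 0, 0]}, {"claw": 0.4, "linear": [0, 0, 0], "rotation": [0.08, 0, 0]}]'

```text
time: 1.77
position: [0.4513, 0.1786, 0.2118]
tool_rot: [-0.736, 1.463, 0.728]
ft_force: [-1.0, 1.2, -0.6]
grip_width: 0.597
```

Call:
play_rows --targets '[{"claw": 0.4, "linear": [0, 0, 0], "rotation": [0.08, 0, 0]}, {"claw": 0.4, "linear": [0, 0, 0], "rotation": [0.08, 0, 0]}, {"claw": 0.4, "linear": [0, 0, 0], "rotation": [0.08, 0, 0]}, {"claw": 0.4, "linear": [0, 0, 0], "rotation": [0.08, 0, 0]}, {"claw": 0.4, "linear": [0, 0, 0], "rotation": [0.08, 0, 0]}, {"claw": 0.4, "linear": [0, 0, 0], "rotation": [0.08, 0, 0]}, {"claw": 0.4, "linear": [0, 0, 0], "rotation": [0.08, 0, 0]}, {"claw": 0.4, "linear": [0, 0, 0], "rotation": [0.08, 0, 0]}, {"claw": 0.4, "linear": [0, 0, 0], "rotation": [0.08, 0, 0]}, {"claw": 0.4, "linear": [0, 0, 0], "rotation": [0.08, 0, 0]}]'

```text
time: 2.6
position: [0.449, 0.1745, 0.2076]
tool_rot: [0.229, 1.575, -0.261]
ft_force: [-0.2, 0.4, -0.2]
grip_width: 0.602
```

```bash
cat >>h.py <<'E'
def togo(x,y,z,yaw):
    "yaw = wanted heading of the jaw axis; prints shift in tool axes (units), turn in units"
    s=get_state();M=R.from_rotvec(s['tool_rot']).as_matrix();th=np.arctan2(M[1,2],M[0,2])
    d=M.T@(np.array([x,y,z])-s['position'])
    dn=R.from_matrix(M)
    t=-((yaw-th+np.pi)%(2*np.pi)-np.pi)
    print("t %.2f pos"%s['time'],s['position'].round(4),"yaw %.4f"%th,"tilt",M[:2,0].round(4),"w",round(s['grip_width'],3),"F",s['ft_force'].round(2))
    print("units shift",(d/.025).round(3),"turn",round(t/(np.pi/2),3))
E
python3 -c "
from h import *
togo(.502,.0945,.2,-.946)"
```

```text
t 2.60 pos [0.449  0.1745 0.2076] yaw -0.3118 tilt [-0.021  -0.0169] w 0.602 F [-0.22  0.39 -0.18]
units shift [ 0.314 -2.389  3.005] turn 0.404
```

```bash
cat >>h.py <<'E'
def rot(yaw):
    c,s=np.cos(yaw),np.sin(yaw);T=np.array([[0,-s,c],[0,c,s],[-1,0,0]])
    M=R.from_rotvec(get_state()['tool_rot']).as_matrix()
    print("rotvec units",(R.from_matrix(M.T@T).as_rotvec()/(np.pi/2)).round(4))
E
python3 -c "
from h import *
rot(-.946)"
```

```text
rotvec units [ 0.4038 -0.0046  0.0168]
```

Call:
play_rows --targets '[{"claw": 0.4, "linear": [0, -0.55, 0.7], "rotation": [0, 0, 0]}, {"claw": 0.4, "linear": [0, -0.55, 0.7], "rotation": [0, 0, 0]}, {"claw": 0.4, "linear": [0, -0.55, 0.7], "rotation": [0, 0, 0]}, {"claw": 0.4, "linear": [0, -0.5, 0.7], "rotation": [0, 0, 0]}, {"claw": 0.4, "linear": [0, 0, 0], "rotation": [0.08, 0, 0]}, {"claw": 0.4, "linear": [0, 0, 0], "rotation": [0.08, 0, 0]}, {"claw": 0.4, "linear": [0, 0, 0], "rotation": [0.08, 0, 0]}, {"claw": 0.4, "linear": [0, 0, 0], "rotation": [0.08, 0, 0]}, {"claw": 0.4, "linear": [0, 0, 0], "rotation": [0.07, 0, 0]}]'

```text
time: 3.35
position: [0.4981, 0.0972, 0.2039]
tool_rot: [0.703, 1.462, -0.752]
ft_force: [0.6, -0.3, -0.1]
grip_width: 0.596
```

```bash
python3 -c "
from h import *
togo(.502,.0945,.15,-.946);rot(-.946)"
```

```text
t 3.35 pos [0.4981 0.0972 0.2039] yaw -0.9304 tilt [-0.0276 -0.0196] w 0.596 F [ 0.58 -0.27 -0.07]
units shift [2.151 0.132 0.182] turn 0.01
rotvec units [ 0.0099 -0.0003  0.0216]
```

Call:
play_rows --targets '[{"claw": 0.4, "linear": [0, 0.05, 0.1], "rotation": [0.01, 0, 0.022]}, {"claw": 0.4, "linear": [0.4, 0, 0], "rotation": [0, 0, 0]}, {"claw": 0.4, "linear": [0.4, 0, 0], "rotation": [0, 0, 0]}, {"claw": 0.4, "linear": [0.4, 0, 0], "rotation": [0, 0, 0]}, {"claw": 0.4, "linear": [0.4, 0, 0], "rotation": [0, 0, 0]}, {"claw": 0.4, "linear": [0.4, 0, 0], "rotation": [0, 0, 0]}, {"claw": 0.4, "linear": [0, 0, 0], "rotation": [0, 0, 0]}]'

```text
time: 3.93
position: [0.4983, 0.0961, 0.1458]
tool_rot: [0.737, 1.446, -0.743]
ft_force: [-0.5, -0.3, -0.2]
grip_width: 0.597
```

```bash
python3 -c "
from h import *
togo(.502,.0945,.092,-.946);rot(-.946)
s=get_image('scene');p=proj('scene',[get_state()['position']])[0];print(p)
t=get_image('top')
cv2.imwrite('pics/a.png',np.hstack([cv2.resize(s[140:260,165:285],(390,390),interpolation=2),cv2.resize(t[180:280,170:270],(390,390),interpolation=2)]))"
```

```text
t 3.93 pos [0.4983 0.0961 0.1458] yaw -0.9480 tilt [-0.0056 -0.0014] w 0.597 F [-0.53 -0.26 -0.22]
units shift [2.15  0.096 0.144] turn -0.001
rotvec units [-0.0013 -0.0014  0.0034]
[217.48950902 184.71603147]
```

View pics/a.png

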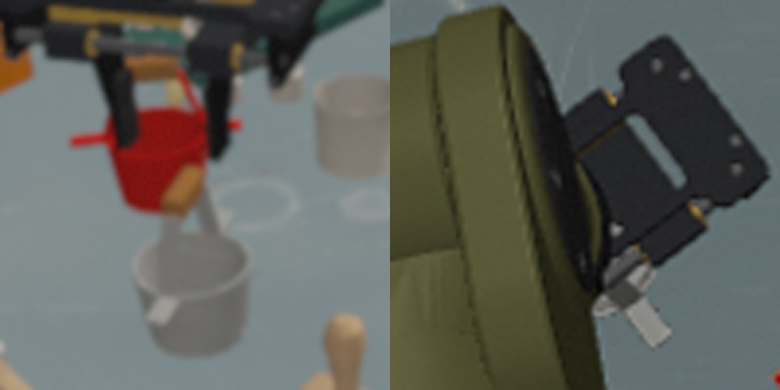

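The open fingers straddle the bar (tips at about (125,145) and (215,155) in the crop, bar below at (183,190)). Now I descend with the small correction and grip.

Call:
play_rows --targets '[{"claw": 0.4, "linear": [0, 0.1, 0.15], "rotation": [0, 0, 0.003]}, {"claw": 0.4, "linear": [0.45, 0, 0], "rotation": [0, 0, 0]}, {"claw": 0.4, "linear": [0.45, 0, 0], "rotation": [0, 0, 0]}, {"claw": 0.4, "linear": [0.45, 0, 0], "rotation": [0, 0, 0]}, {"claw": 0.4, "linear": [0.45, 0, 0], "rotation": [0, 0, 0]}, {"claw": 0.4, "linear": [0, 0, 0], "rotation": [0, 0, 0]}]'

```text
time: 4.53
position: [0.5066, 0.0952, 0.1007]
tool_rot: [0.744, 1.437, -0.734]
ft_force: [-1.1, 0.1, -1.0]
grip_width: 0.602
```

```bash
python3 -c "
from h import *
togo(.502,.0945,.092,-.946);rot(-.946)"
```

```text
t 4.53 pos [0.5066 0.0952 0.1007] yaw -0.9479 tilt [0.0064 0.0041] w 0.602 F [-1.12  0.15 -0.96]
units shift [ 0.347 -0.167 -0.084] turn -0.001
rotvec units [-0.0012  0.0003 -0.0048]
```

Call:
play_rows --targets '[{"claw": 0.4, "linear": [0.35, -0.15, -0.1], "rotation": [0, 0, -0.005]}, {"claw": 0.4, "linear": [0, 0, 0], "rotation": [0, 0, 0]}, {"claw": 0.75, "linear": [0, 0, 0], "rotation": [0, 0, 0]}, {"claw": 1, "linear": [0, 0, 0], "rotation": [0, 0, 0]}, {"claw": 1, "linear": [0, 0, 0], "rotation": [0, 0, 0]}, {"claw": 1, "linear": [0, 0, 0], "rotation": [0, 0, 0]}, {"claw": 1, "linear": [0, 0, 0], "rotation": [0, 0, 0]}, {"claw": 1, "linear": [0, 0, 0], "rotation": [0, 0, 0]}]' --newtons 30

```text
time: 5.2
position: [0.5026, 0.0953, 0.092]
tool_rot: [0.74, 1.44, -0.739]
ft_force: [-0.7, 0.8, 0.8]
grip_width: 0.231
```

```bash
python3 -c "
from h import *
togo(.502,.0945,.24,-.946);rot(-.946)"
```

```text
t 5.20 pos [0.5026 0.0953 0.092 ] yaw -0.9480 tilt [ 0.0013 -0.0003] w 0.231 F [-0.73  0.82  0.79]
units shift [-5.922 -0.031  0.017] turn -0.001
rotvec units [-0.0013  0.0006 -0.0006]
```

Call:
play_rows --targets '[{"claw": 1, "linear": [0, 0, 0], "rotation": [0, 0, 0]}, {"claw": 1, "linear": [0, 0, 0], "rotation": [0, 0, 0]}, {"claw": 1, "linear": [0, 0, 0], "rotation": [0, 0, 0]}, {"claw": 1, "linear": [0, 0, 0], "rotation": [0, 0, 0]}]'

```text
time: 5.53
position: [0.5024, 0.0956, 0.092]
tool_rot: [0.74, 1.44, -0.739]
ft_force: [0.2, 0.3, 0.1]
grip_width: 0.157
```

Width is 13.7 mm, so the bar is gripped. I lift.

Call:
play_rows --targets '[{"claw": 1, "linear": [-0.3, 0, 0], "rotation": [0, 0, 0]}, {"claw": 1, "linear": [-0.6, 0, 0], "rotation": [0, 0, 0]}, {"claw": 1, "linear": [-0.7, 0, 0], "rotation": [0, 0, 0]}, {"claw": 1, "linear": [-0.7, 0, 0], "rotation": [0, 0, 0]}, {"claw": 1, "linear": [-0.7, 0, 0], "rotation": [0, 0, 0]}, {"claw": 1, "linear": [-0.7, 0, 0], "rotation": [0, 0, 0]}, {"claw": 1, "linear": [-0.7, 0, 0], "rotation": [0, 0, 0]}, {"claw": 1, "linear": [-0.7, 0, 0], "rotation": [0, 0, 0]}, {"claw": 1, "linear": [-0.5, 0, 0], "rotation": [0, 0, 0]}, {"claw": 1, "linear": [0, 0, 0], "rotation": [0, 0, 0]}]'

```text
time: 6.37
position: [0.4983, 0.0932, 0.2373]
tool_rot: [0.735, 1.446, -0.748]
ft_force: [-0.3, 0.1, -2.0]
grip_width: 0.155
```

```bash
python3 -c "
from h import *
togo(.471,-.264,.24,-.075-np.pi/2);rot(-.075-np.pi/2)"
```

```text
t 6.37 pos [0.4983 0.0932 0.2373] yaw -0.9499 tilt [-0.0086 -0.0045] w 0.155 F [-0.25  0.1  -2.  ]
units shift [-0.033 -9.201 10.986] turn 0.443
rotvec units [0.443  0.0013 0.0062]
```

Call:
play_rows --targets '[{"claw": 1, "linear": [0, -0.3, 0.35], "rotation": [0, 0, 0.005]}, {"claw": 1, "linear": [0, -0.55, 0.65], "rotation": [0, 0, 0]}, {"claw": 1, "linear": [0, -0.55, 0.65], "rotation": [0, 0, 0]}, {"claw": 1, "linear": [0, -0.55, 0.65], "rotation": [0, 0, 0]}, {"claw": 1, "linear": [0, -0.55, 0.65], "rotation": [0, 0, 0]}, {"claw": 1, "linear": [0, -0.55, 0.65], "rotation": [0, 0, 0]}, {"claw": 1, "linear": [0, -0.55, 0.65], "rotation": [0, 0, 0]}, {"claw": 1, "linear": [0, -0.55, 0.65], "rotation": [0, 0, 0]}, {"claw": 1, "linear": [0, -0.55, 0.65], "rotation": [0, 0, 0]}, {"claw": 1, "linear": [0, -0.55, 0.65], "rotation": [0, 0, 0]}]'

```text
time: 7.2
position: [0.4722, -0.1211, 0.2268]
tool_rot: [0.732, 1.457, -0.744]
ft_force: [-0.0, -0.0, -3.2]
grip_width: 0.161
```

Call:
play_rows --targets '[{"claw": 1, "linear": [0, -0.55, 0.65], "rotation": [0, 0, 0]}, {"claw": 1, "linear": [0, -0.55, 0.65], "rotation": [0, 0, 0]}, {"claw": 1, "linear": [0, -0.55, 0.65], "rotation": [0, 0, 0]}, {"claw": 1, "linear": [0, -0.55, 0.65], "rotation": [0, 0, 0]}, {"claw": 1, "linear": [0, 0, 0], "rotation": [0.07, 0, 0]}, {"claw": 1, "linear": [0, 0, 0], "rotation": [0.07, 0, 0]}, {"claw": 1, "linear": [0, 0, 0], "rotation": [0.07, 0, 0]}, {"claw": 1, "linear": [0, 0, 0], "rotation": [0.07, 0, 0]}, {"claw": 1, "linear": [0, 0, 0], "rotation": [0.07, 0, 0]}, {"claw": 1, "linear": [0, 0, 0], "rotation": [0, 0, 0]}]'

```text
time: 8.03
position: [0.4462, -0.2269, 0.2143]
tool_rot: [1.172, 1.249, -1.213]
ft_force: [-0.5, 0.4, -2.5]
grip_width: 0.158
```

```bash
python3 -c "
from h import *
togo(.471,-.264,.22,-.075-np.pi/2);rot(-.075-np.pi/2)"
```

```text
t 8.03 pos [ 0.4462 -0.2269  0.2143] yaw -1.5423 tilt [-0.0351  0.0003] w 0.158 F [-0.5   0.44 -2.46]
units shift [-0.262  0.942  1.512] turn 0.066
rotvec units [0.0659 0.0004 0.0223]
```

Call:
play_rows --targets '[{"claw": 1, "linear": [-0.5, 0, 0], "rotation": [0.066, 0, 0.022]}, {"claw": 1, "linear": [0, 0.35, 0.5], "rotation": [0, 0, 0]}, {"claw": 1, "linear": [0, 0.35, 0.5], "rotation": [0, 0, 0]}, {"claw": 1, "linear": [0, 0.3, 0.5], "rotation": [0, 0, 0]}, {"claw": 1, "linear": [0, 0, 0], "rotation": [0, 0, 0]}]'

```text
time: 8.45
position: [0.4636, -0.2683, 0.223]
tool_rot: [1.258, 1.183, -1.259]
ft_force: [-0.7, 0.2, -3.3]
grip_width: 0.155
```

```bash
python3 -c "
from h import *
togo(.471,-.264,.22,-.075-np.pi/2);rot(-.075-np.pi/2)
s=get_image('scene');t=get_image('top')
cv2.imwrite('pics/b.png',np.hstack([cv2.resize(s[250:390,260:400],(400,400),interpolation=2),cv2.resize(t[180:300,330:450],(400,400),interpolation=2)]))"
```

```text
t 8.45 pos [ 0.4636 -0.2683  0.223 ] yaw -1.6363 tilt [-0.0042  0.0032] w 0.155 F [-0.69  0.16 -3.31]
units shift [ 0.121  0.283 -0.191] turn 0.006
rotvec units [ 0.006  -0.0018  0.0028]
```

View pics/b.png

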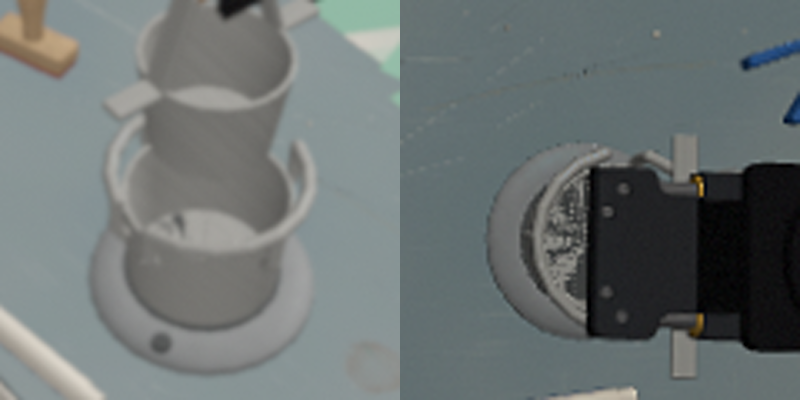

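The pot hangs upright. In the top crop its wings show at about (685,157) and (684,360). I compute the held pot's yaw and centre from those, and refine the openings from the first images.

```bash
python3 - <<'E'
from h import *
f=400/120
def px(x,y): return (330+(x-400)/f,180+y/f)
zo=get_state()['position'][2]-.092
w=onplane("top",[px(685.5,136),px(684,377)],zo+.056)
print("wing tips",w,w.mean(0),np.linalg.norm(w[0]-w[1]),"yaw",np.arctan2(*(w[0]-w[1])[1::-1]))
# stand from pics/top0: foot outline and scene gap ends
k=95/400
e=onplane("scene",[(285+(x-400)*k,280+y*k) for x,y in[(690,43),(736,84)]],.094);print("scene far gap ends",e,e.mean(0))
# enlarge both gaps, contrast stretched
t=cv2.imread("pics/top0.png")
def big(im,x,y,w=20): 
    c=cv2.resize(im[y-w:y+w,x-w:x+w],(390,390),interpolation=cv2.INTER_CUBIC);return cv2.normalize(c,None,0,255,cv2.NORM_MINMAX)
cv2.imwrite("pics/gaps.png",np.hstack([big(t,398,228),big(t,397,276)]))
E
```

```text
wing tips [[ 0.52776819 -0.27133892  0.18668283]
 [ 0.39767983 -0.26366928  0.18668283]] [ 0.46272401 -0.2675041   0.18668283] 0.1303142465555773 yaw -0.05888894450017688
scene far gap ends [[ 0.52750706 -0.25621548  0.094     ]
 [ 0.52448125 -0.28253059  0.094     ]] [ 0.52599415 -0.26937304  0.094     ]
```

View pics/gaps.png

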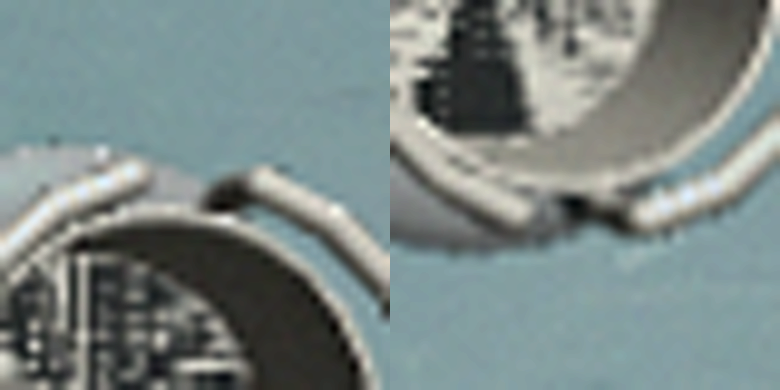

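Refined openings: gap mids at (398.2,226.0) and (396.6,278.0), so about -0.08 rad. The pot hangs at about -0.06. I align and begin descending.

Call:
play_rows --targets '[{"claw": 1, "linear": [0, 0.3, -0.2], "rotation": [0.012, -0.002, 0.003]}, {"claw": 1, "linear": [0, 0, 0], "rotation": [0, 0, 0]}, {"claw": 1, "linear": [0.35, 0, 0], "rotation": [0, 0, 0]}, {"claw": 1, "linear": [0.35, 0, 0], "rotation": [0, 0, 0]}, {"claw": 1, "linear": [0.35, 0, 0], "rotation": [0, 0, 0]}, {"claw": 1, "linear": [0, 0, 0], "rotation": [0, 0, 0]}]'

```text
time: 9.05
position: [0.4671, -0.2583, 0.1917]
tool_rot: [1.267, 1.181, -1.267]
ft_force: [-0.2, 0.1, -3.4]
grip_width: 0.159
```

```bash
python3 -c "
from h import *
togo(.471,-.264,.150,-1.655);rot(-1.655)"
```

```text
t 9.05 pos [ 0.4671 -0.2583  0.1917] yaw -1.6472 tilt [-0.0057  0.0068] w 0.159 F [-0.23  0.08 -3.35]
units shift [1.666 0.182 0.226] turn 0.005
rotvec units [ 0.005  -0.004   0.0039]
```

Call:
play_rows --targets '[{"claw": 1, "linear": [0, 0.16, 0.2], "rotation": [0.005, -0.004, 0.004]}, {"claw": 1, "linear": [0, 0, 0], "rotation": [0, 0, 0]}, {"claw": 1, "linear": [0.3, 0, 0], "rotation": [0, 0, 0]}, {"claw": 1, "linear": [0.3, 0, 0], "rotation": [0, 0, 0]}, {"claw": 1, "linear": [0.3, 0, 0], "rotation": [0, 0, 0]}, {"claw": 1, "linear": [0, 0, 0], "rotation": [0, 0, 0]}, {"claw": 1, "linear": [0, 0, 0], "rotation": [0, 0, 0]}]'

```text
time: 9.63
position: [0.4701, -0.2644, 0.1657]
tool_rot: [1.271, 1.168, -1.273]
ft_force: [-0.0, -0.2, -2.0]
grip_width: 0.159
```

```bash
python3 -c "
from h import *
togo(.471,-.264,.145,-1.655);rot(-1.655)"
```

```text
t 9.63 pos [ 0.4701 -0.2644  0.1657] yaw -1.6559 tilt [-0.0011 -0.0005] w 0.159 F [-0.02 -0.2  -2.03]
units shift [ 0.827  0.037 -0.02 ] turn -0.001
rotvec units [-0.0006  0.0004  0.0007]
```

Call:
play_rows --targets '[{"claw": 1, "linear": [0.2, 0.03, 0], "rotation": [0, 0, 0]}, {"claw": 1, "linear": [0.2, 0, 0], "rotation": [0, 0, 0]}, {"claw": 1, "linear": [0.2, 0, 0], "rotation": [0, 0, 0]}, {"claw": 1, "linear": [0.1, 0, 0], "rotation": [0, 0, 0]}, {"claw": 1, "linear": [0, 0, 0], "rotation": [0, 0, 0]}, {"claw": 1, "linear": [0, 0, 0], "rotation": [0, 0, 0]}]'

```text
time: 10.13
position: [0.471, -0.2644, 0.1463]
tool_rot: [1.27, 1.168, -1.273]
ft_force: [-0.1, 0.5, -1.6]
grip_width: 0.157
```

```bash
python3 -c "
from h import *
togo(.471,-.264,.145,-1.655);rot(-1.655)
s=get_image('scene');t=get_image('top')
cv2.imwrite('pics/c.png',np.hstack([cv2.resize(s[260:380,270:390],(400,400),interpolation=2),cv2.resize(t[210:300,360:450],(400,400),interpolation=2)]))"
```

```text
t 10.13 pos [ 0.471  -0.2644  0.1463] yaw -1.6555 tilt [-0.0012 -0.0006] w 0.157 F [-0.07  0.5  -1.61]
units shift [ 0.05  -0.002 -0.014] turn -0.0
rotvec units [-0.0003  0.0004  0.0008]
```

View pics/c.png

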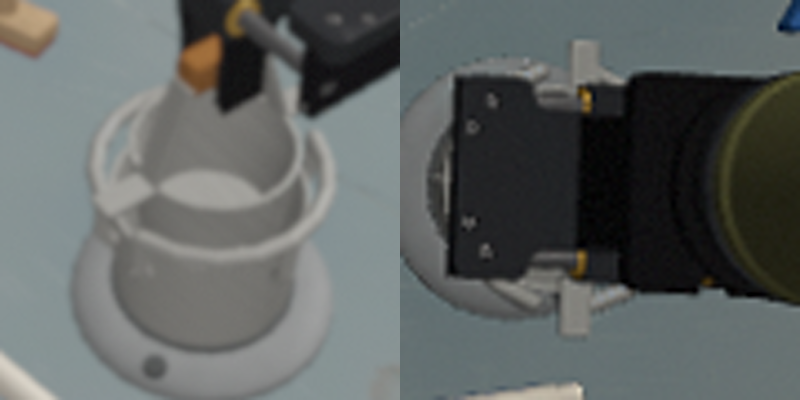

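The wings hover just above the openings at both ends. I descend slowly and watch the force.

Call:
play_rows --targets '[{"claw": 1, "linear": [0.1, 0, 0], "rotation": [0, 0, 0]}, {"claw": 1, "linear": [0.1, 0, 0], "rotation": [0, 0, 0]}, {"claw": 1, "linear": [0.1, 0, 0], "rotation": [0, 0, 0]}, {"claw": 1, "linear": [0.1, 0, 0], "rotation": [0, 0, 0]}, {"claw": 1, "linear": [0, 0, 0], "rotation": [0, 0, 0]}]'

```text
time: 10.65
position: [0.4717, -0.2646, 0.1363]
tool_rot: [1.271, 1.167, -1.271]
ft_force: [-1.0, 0.7, -3.6]
grip_width: 0.157
```

Call:
play_rows --targets '[{"claw": 1, "linear": [0.08, 0, 0], "rotation": [0, 0, 0]}, {"claw": 1, "linear": [0.08, 0, 0], "rotation": [0, 0, 0]}, {"claw": 1, "linear": [0, 0, 0], "rotation": [0, 0, 0]}]'

```text
time: 10.9
position: [0.4717, -0.2646, 0.1318]
tool_rot: [1.271, 1.167, -1.271]
ft_force: [-0.3, 0.9, -2.8]
grip_width: 0.157
```

```bash
python3 -c "
from h import *
togo(.471,-.264,.118,-1.655);rot(-1.655);print(get_state()['torque'])"
```

```text
t 10.90 pos [ 0.4717 -0.2646  0.1318] yaw -1.6553 tilt [ 0.0007 -0.0009] w 0.157 F [-0.27  0.89 -2.8 ]
units shift [ 0.55  -0.03  -0.021] turn -0.0
rotvec units [-0.0002  0.0005 -0.0005]
[-0.06389326  0.16254684 -0.0091409 ]
```

Origin is at about 0.040, below the handle-top level of 0.044, with no contact load. The wings are in the openings, so I continue down.

Call:
play_rows --targets '[{"claw": 1, "linear": [0.08, 0, 0], "rotation": [0, 0, 0]}, {"claw": 1, "linear": [0.08, 0, 0], "rotation": [0, 0, 0]}, {"claw": 1, "linear": [0, 0, 0], "rotation": [0, 0, 0]}]'

```text
time: 11.15
position: [0.4717, -0.2646, 0.1273]
tool_rot: [1.271, 1.167, -1.271]
ft_force: [0.2, 0.1, -3.3]
grip_width: 0.159
```

Call:
play_rows --targets '[{"claw": 1, "linear": [0.08, 0, 0], "rotation": [0, 0, 0]}, {"claw": 1, "linear": [0.06, 0, 0], "rotation": [0, 0, 0]}, {"claw": 1, "linear": [0, 0, 0], "rotation": [0, 0, 0]}]'

```text
time: 11.4
position: [0.4718, -0.2646, 0.1235]
tool_rot: [1.271, 1.167, -1.271]
ft_force: [0.2, 0.1, -2.9]
grip_width: 0.162
```

```bash
python3 -c "
from h import *
togo(.471,-.264,.118,-1.655);rot(-1.655);print(get_state()['torque'])"
```

```text
t 11.40 pos [ 0.4718 -0.2646  0.1235] yaw -1.6552 tilt [ 0.0007 -0.0009] w 0.162 F [ 0.15  0.07 -2.95]
units shift [ 0.218 -0.032 -0.021] turn -0.0
rotvec units [-0.0001  0.0006 -0.0005]
[-0.09887269  0.11675991  0.00989813]
```

Call:
play_rows --targets '[{"claw": 1, "linear": [0.06, 0, 0], "rotation": [0, 0, 0]}, {"claw": 1, "linear": [0.05, 0, 0], "rotation": [0, 0, 0]}, {"claw": 1, "linear": [0, 0, 0], "rotation": [0, 0, 0]}]'

```text
time: 11.65
position: [0.4718, -0.2646, 0.1204]
tool_rot: [1.271, 1.167, -1.271]
ft_force: [-0.6, -0.3, -2.7]
grip_width: 0.157
```

Call:
play_rows --targets '[{"claw": 1, "linear": [0.04, 0, 0], "rotation": [0, 0, 0]}, {"claw": 1, "linear": [0.03, 0, 0], "rotation": [0, 0, 0]}, {"claw": 1, "linear": [0, 0, 0], "rotation": [0, 0, 0]}]'

```text
time: 11.9
position: [0.4718, -0.2647, 0.1185]
tool_rot: [1.271, 1.167, -1.271]
ft_force: [-0.7, 0.5, -4.0]
grip_width: 0.157
```

Call:
play_rows --targets '[{"claw": 1, "linear": [0.03, 0, 0], "rotation": [0, 0, 0]}, {"claw": 1, "linear": [0, 0, 0], "rotation": [0, 0, 0]}]'

```text
time: 12.07
position: [0.472, -0.2648, 0.1181]
tool_rot: [1.271, 1.166, -1.271]
ft_force: [0.3, 0.2, -2.0]
grip_width: 0.158
```

Call:
play_rows --targets '[{"claw": 1, "linear": [0.04, 0, 0], "rotation": [0, 0, 0]}, {"claw": 1, "linear": [0, 0, 0], "rotation": [0, 0, 0]}]'

```text
time: 12.23
position: [0.4722, -0.265, 0.1182]
tool_rot: [1.272, 1.166, -1.27]
ft_force: [-0.8, 0.1, -3.4]
grip_width: 0.16
```

Call:
play_rows --targets '[{"claw": 1, "linear": [0.04, 0, 0], "rotation": [0, 0, 0]}, {"claw": 1, "linear": [0, 0, 0], "rotation": [0, 0, 0]}]'

```text
time: 12.4
position: [0.4725, -0.2652, 0.118]
tool_rot: [1.272, 1.166, -1.27]
ft_force: [-0.2, -0.2, -1.8]
grip_width: 0.157
```

z stops at 0.118, exactly the height expected for home. I release gently.

Call:
play_rows --targets '[{"claw": 0.75, "linear": [0, 0, 0], "rotation": [0, 0, 0]}, {"claw": 0.7, "linear": [0, 0, 0], "rotation": [0, 0, 0]}, {"claw": 0.6, "linear": [0, 0, 0], "rotation": [0, 0, 0]}, {"claw": 0.55, "linear": [0, 0, 0], "rotation": [0, 0, 0]}, {"claw": 0.55, "linear": [0, 0, 0], "rotation": [0, 0, 0]}, {"claw": 0.55, "linear": [0, 0, 0], "rotation": [0, 0, 0]}]'

```text
time: 12.9
position: [0.4739, -0.2658, 0.1184]
tool_rot: [1.272, 1.162, -1.268]
ft_force: [0.4, -0.2, 0.5]
grip_width: 0.43
```

```bash
python3 -c "
from h import *
togo(.471,-.264,.25,-1.655)
s=get_image('scene')
cv2.imwrite('pics/d.png',cv2.resize(s[260:380,270:390],(500,500),interpolation=2))"
```

```text
t 12.90 pos [ 0.4739 -0.2658  0.1184] yaw -1.6553 tilt [ 0.0057 -0.0023] w 0.43 F [ 0.38 -0.19  0.54]
units shift [-5.266 -0.091 -0.053] turn -0.0
```

View pics/d.png

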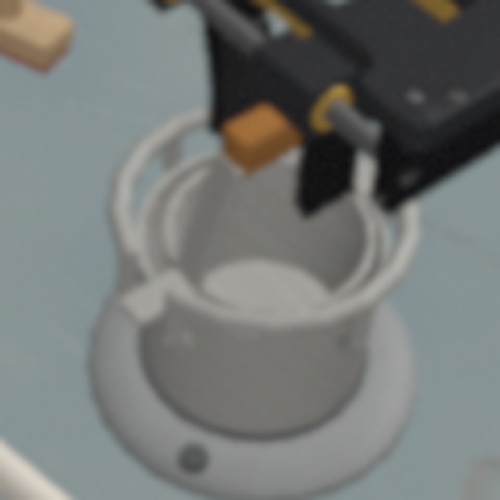

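The pot is seated with its near wing (145,300) down in the opening on the rim, and the fingers are clear of the bar (262,138). I retreat straight up.

Call:
play_rows --targets '[{"claw": 0.55, "linear": [-0.2, 0, 0], "rotation": [0, 0, 0]}, {"claw": 0.55, "linear": [-0.3, 0, 0], "rotation": [0, 0, 0]}, {"claw": 0.55, "linear": [-0.4, 0, 0], "rotation": [0, 0, 0]}, {"claw": 0.55, "linear": [-0.5, 0, 0], "rotation": [0, 0, 0]}, {"claw": 0.55, "linear": [-0.7, 0, 0], "rotation": [0, 0, 0]}, {"claw": 0.55, "linear": [-0.7, 0, 0], "rotation": [0, 0, 0]}, {"claw": 0.55, "linear": [-0.7, 0, 0], "rotation": [0, 0, 0]}, {"claw": 0.55, "linear": [-0.7, 0, 0], "rotation": [0, 0, 0]}, {"claw": 0.55, "linear": [-0.7, 0, 0], "rotation": [0, 0, 0]}, {"claw": 0.55, "linear": [0, 0, 0], "rotation": [0, 0, 0]}]'

```text
time: 13.78
position: [0.4729, -0.2667, 0.2539]
tool_rot: [1.275, 1.158, -1.267]
ft_force: [0.3, -0.3, -0.2]
grip_width: 0.453
```

Call:
play_rows --targets '[{"claw": 0.55, "linear": [0, 0, -0.7], "rotation": [0, 0, 0]}, {"claw": 0.55, "linear": [0, 0, -0.7], "rotation": [0, 0, 0]}, {"claw": 0.55, "linear": [0, 0, -0.7], "rotation": [0, 0, 0]}, {"claw": 0.55, "linear": [0, 0, -0.7], "rotation": [0, 0, 0]}, {"claw": 0.55, "linear": [0, 0, -0.7], "rotation": [0, 0, 0]}, {"claw": 0.55, "linear": [0, 0, -0.7], "rotation": [0, 0, 0]}, {"claw": 0.55, "linear": [0, 0, -0.7], "rotation": [0, 0, 0]}, {"claw": 0.55, "linear": [0, 0, -0.7], "rotation": [0, 0, 0]}, {"claw": 0.55, "linear": [0, 0, 0], "rotation": [0, 0, 0]}, {"claw": 0.55, "linear": [0, 0, 0], "rotation": [0, 0, 0]}]'

```text
time: 14.62
position: [0.4846, -0.1249, 0.2572]
tool_rot: [1.282, 1.148, -1.267]
ft_force: [-0.4, -0.9, -0.2]
grip_width: 0.45
```

```bash
python3 -c "
from h import *
s=get_image('scene');t=get_image('top')
cv2.imwrite('pics/e.png',np.hstack([cv2.resize(s[200:380,220:400],(400,400),interpolation=2),cv2.resize(t[210:290,350:430],(400,400),interpolation=2)]))"
```

```text
(no output)
```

View pics/e.png

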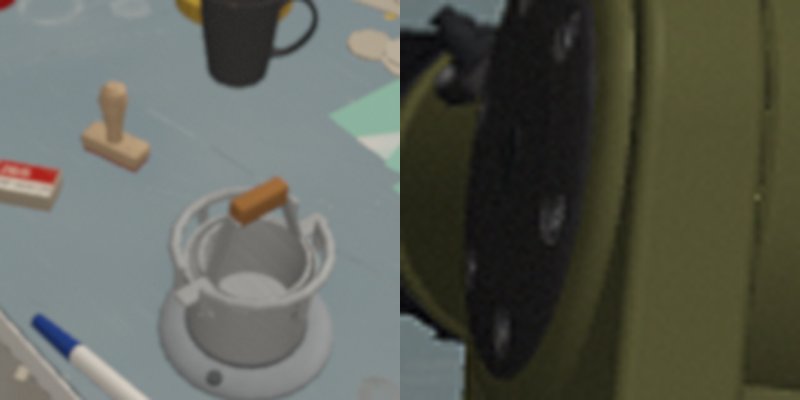

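```bash
python3 -c "
from h import *
s=get_image('scene');h=cv2.cvtColor(s,cv2.COLOR_BGR2HSV)
m=cv2.inRange(h,(5,120,60),(20,255,255));m[:270]=0;m[310:]=0;m[:,:310]=0;m[:,370:]=0
y,x=np.nonzero(m);print('bar px',x.mean(),y.mean(),len(x))
for z in(.026,.035,.044):print(z,proj('scene',[[.472,-.265,z+.110]]))
print('far tip home/on handles',proj('scene',[[.472+.066*np.cos(.08),-.265-.066*np.sin(.08),.080],[.472+.0658,-.2703,.098]]))
s0=cv2.imread('pics/scene0.png');d=cv2.absdiff(s,s0).max(2)
print('diff stamp,box,mug',[int((d[a:b,c:e]>40).sum()) for a,b,c,e in((232,278,255,290),(270,296,212,250),(182,240,308,365))])
"
```

```text
bar px 336.1808510638298 290.04609929078015 282
0.026 [[334.96011009 290.43829171]]
0.035 [[335.2955903  286.05228475]]
0.044 [[335.63544774 281.59000284]]
far tip home/on handles [[363.804111   298.00773507]
 [364.88308479 290.1066726 ]]
diff stamp,box,mug [0, 0, 0]
```

The bar's height matches home: row 290.0 seen, against 290.4 predicted for 26 mm and 281.6 for wings on the handles. The bystanders haven't changed, so I hand in.

```bash
python3 -c "
from bench import *
print(close_job())"
```

```text
the job is handed in; nothing more can be done
None
```

The glue pot is assembled and handed in at about 15 s of the 58 s allowed; the hand-in reported no verdict.

I gripped the steel inner pot by its wooden bar, lifted it over the stamp and turned it to match the openings at about -0.08 rad. I then lowered it slowly; the wrist force readings stayed at about 4 N or less. After releasing, I backed the gripper clear.

**Last checks**
- **Height:** the bar sits at image row 290.0. Fully home predicts 290.4; wings resting on the handles would give 281.6.
- **Bystanders:** the stamp, staple box and mug show no pixel change from the start.
- **Wings:** the near wing is clearly down in its opening and resting on the rim. The far wing I could only judge from the scene view, because the arm blocked the top view at the end.
- **Position and tilt:** I did not measure the final sideways position and tilt separately. The pot looks upright and centred.

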